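# Shut the drying cabinet's vent with the hook pole

## Task

The lacquered stands have been put in the drying cabinet, so its vent has to be closed against the dust: take the hook pole off its rest, put the hook through the eye on the open vent flap and draw the flap shut until the sprung catch clicks and holds it. Feel for the click and do not wrench the eye (20 N is the most it bears); keep the hand itself off the flap. Then unhook the pole, lay it back in both notches of its rest, and leave the other things on the bench where they are.

Things in the scene. Friction and masses are not known exactly. Their poses are not given: they have to be found in the camera images.
- cabinet: drying cabinet: plywood, brown hardwood face frame, clear window and roof; 180 deep x 340 wide x 330 tall, fixed. Origin: centre of its underside, on the bench; z up, x from the front into the cabinet (away from the robot), y along the front. Front face: x = -90. Vent opening in the front: y -118 to +118, 151 to 287 high (under the catch), only the flap in it and a thin brass stay at y = +/-114.
- vent_flap (a joint): angle (rad) of the wooden vent flap, 220 wide x 140 high x 10 thick, hinged on its lower edge: 0 upright; grows as its top edge tips into the cabinet (its +x). Starts at 0.5 to 0.8 and stays there; drawn nearer shut (2 to 4 N at the eye) and let go uncaught, its hinge spring reopens it to 0.33 or more. Caught, it stands somewhere from -0.06 to 0.063, as the catch happens to be set.
- catch_mid (a point): middle of the catch under the header: sprung roller between two felt stops on a plate screwed on anywhere from 8 in front to 8 behind this fixed point. A ramp on the flap's top edge rides under the roller over the last 0.12 rad: the pull at the eye grows from 5 to about 11 N; 0.03 rad before the stops it clicks over, the pull drops and the flap springs on to the stops. Axes as the cabinet's.
- hinge_mid (a point): middle of the flap's hinge line, 78 mm in front of the cabinet's origin and 156 mm above the bench; axes as the cabinet's, the hinge runs along y. At flap angle a the eye's centre is x = 104 sin a - 38 cos a, z = 104 cos a + 38 sin a (mm) from here.
- eye (a point): centre of the steel ring eye on a stem in the middle of the flap's front: hole 22 mm across, of 6 mm round bar, its plane upright and square to the hinge, so that the hole runs along the cabinet's y. It lies 104 mm from the hinge along the flap and 38 mm in front of the flap's middle plane. Axes turn with the flap: x out of its back, y along the hinge, z up the flap.
- pole: hook pole, 160 g: pale square wooden batten 16 x 16, from x = -206 to +90, steel ferrule (17 dia) to x = 112, then a 7 mm steel rod on the axis to x = 180, there bent square into a hook finger that points to the pole's +y and ends 37 from the axis. Origin on the axis at the balance point: grip the batten here, from above. x towards the hook, z up as it lies in the rest.
- hook (a point): middle of the pole's hook finger: x = 180, y = 18, z = 0 mm in the pole's frame; axes as the pole's
- rest: pole rest of pale wood, fixed: base board 250 x 80 x 12, two notched uprights at x = -100 and +100 (16 thick, 75 tall). Origin: centre of its underside, on the bench; x along the pole lying in it, towards the hook. Notches 24 wide with flared mouths, floor at 52, so the lying pole's axis is at height 60 on y = 0. The pole starts here, its origin within 12 of the rest's centre.
- glue_bottle: white and blue plastic bottle standing, 46 dia x 169 tall, loose; origin at the centre of its underside; leave alone
- wax_tin: round tin with a green lid, 72 dia x 28 tall, loose; origin at the centre of its underside; leave alone
- sanding_block: cork sanding block 56 x 90 x 32, loose; origin at the centre of its underside, long along y; leave alone
- gouge: carving gouge with a pale turned handle, 25 x 235 x 24, lying loose; origin at the centre of its underside, long along y; leave alone

How it is judged:
By the outcome, as a careful person would: the job done as asked, in the order asked, and still so for the second after the job is handed in, with the robot touching nothing.
It also fails if it takes over 69 s, if anything falls off the work surface, if the arm or the gripper's body presses on something with over 40 N, if the wrist force passes 120 N, or if a joint passes its speed limit or range.

## Robot

A 6-joint arm with a two-finger parallel gripper is mounted at the origin on a cart in front of the work surface, level with it; the furniture and walls round the work are solid. World frame = base frame: x ahead of the robot, y to its left, z up, the work surface at z = 0. Lengths are in mm, angles in rad, forces in N, time in s.
With the tool pointing down it reaches from about 350 to 850 mm from the base axis. Payload 8.1 kg.
Tool frame: the origin (TCP) lies on the centre line of the jaws, within the pads' length; the fingertips stand arm.finger_overhang ahead of it and the grasp point (between the pads) lies 6 mm ahead of it (arm.finger_overhang is the distance from the TCP to the fingertips, in mm); z points along the fingers, y is the line along which they close (so a half turn about z gives the same grasp; the last joint's range is limited). The gripper opens to 93 mm and grips with 3 to 60 N. Pads are 15 mm wide; open, the fingers measure 128 mm over their backs; the gripper's body (75 mm by 188 mm) begins 65 mm behind the grasp point.
Start: joints at [-1.24, 0.13, 1.488, -0, 1.523, -0.085], TCP at [242.373, -548.872, 243.635] pointing down, gripper open.
Joint ranges: [-2.96, 2.96], [-0.89, 2.26], [0.02, 2.5], [-1.34, 4.48], [0, 2.73], [-2.66, 2.66]. Speed limits (rad/s): [2.39, 2.39, 2.79, 3.14, 3.14, 3.14].

## Interface

Orientations are given as a unit quaternion [x, y, z, w].
In Python, from plant import arm gives the robot as it stands. The module is installed in compiled form; this text tells all that it offers.
- The arm moves only by the tool step_arm, never from a script. Its arguments are lists of equal length, an entry for each row: "gripper": the opening, from 0 (shut) to 1 (fully open); "translation": the shift along the tool's x, y, z in mm, a list of three; "rotation": the turn, a rotation vector about the tool's x, y, z in degrees, a list of three. In form: {"gripper": [gripper, ...], "translation": [[tx, ty, tz], ...], "rotation": [[rx, ry, rz], ...]}. A call has 1 to 12 rows; each row is the pose to reach, as a shift and turn from the pose commanded when the call began, along the tool's axes at that moment; what a row does not reach only later rows make up. A row lasts 1/12 s, in which the tool goes at most 41.7 mm and 7.16 degrees, less where a joint would pass 70% of its speed; a pose out of reach is approached as far as the arm can. A call with a gripper value outside its range is refused whole. The fingers move at their own pace and stop on an object; "newtons" is the grip in N (left out, the last holds). Time passes only in rows, so rows that repeat a pose let the fingers close. It gives the time, the measured TCP pose, the force, the opening and the grip force at its end, in the units of the state.
- arm.observe(): the state, without advancing time (a new reading comes with each control period).
- arm.capture(name): name is "side" or "top"; returns a dict with "frame" (384x512x3 uint8, blue, green, red), "fx", "fy", "cx", "cy" (pixels), "rvec" (rotation vector, rad) and "tvec" (3), from world to camera coordinates, as OpenCV has them. Camera axes: x right, y down, z forward; pixel columns grow to the right and rows downward; lengths in mm; the calibration is good to about 2 mm. A picture is of the moment at which its call begins. There is no depth.
- arm.sign_off(): hands the job in; it is judged then, once.
Trained networks look in a picture, given as the dict that the camera call returned (one of the last four; its "shot" number tells which), for a name from the list of things; names that differ only in an ending like _2 or _b are one class to them, and where a whole thing is asked for, a point or a joint stands for the part that bears it (a point fixed in the world has none). Each returns a list of dicts, best first, with "confidence" (0 to 1); they miss things now and then, are a little off and sometimes report something else, mostly with a low value. They report only what shows in the picture. A call takes as long as a camera call.
- arm.look_for(name, picture): "location" ([x, y, z] in mm, in world coordinates, good to about 4 mm: the middle of the surface that is visible of it).
- arm.trace(name, picture): "pixels" (384x512 bool, what is visible of it).
The state is a dict: "clock": time; "joints": joint angles; "joint_velocities": joint speeds; "joint_torque": joint torques, N m; "ee_pos": TCP position; "orientation": TCP orientation; "contact_force": force on the tool from outside, world axes, zero at the start; "moment": the same for the moment, N m; "gripper_width": finger opening in mm; "grip_force": force on a finger pad.
Only numpy, scipy, OpenCV 4.12 (cv2) and the standard library are available. Lean on these libraries where they do the work, as an engineer would, in place of code of your own. Each camera call takes 0.05 s, during which the arm holds its last target. There are 200 camera calls.

## Working session

There is one attempt and no reset: what is moved stays moved. The work goes in short steps, Python scripts to look and compute and a tool call to move; the robot and the scene stay as the last step left them, time stands still between calls to the robot, and variables do not carry over. Pictures are saved under pics/ and viewed, at most 10 in all, crops included, and the job is handed in when it is done.

Besides the shell and the picture viewer there is one more tool, called after "Call:" as name(argument=value, ...) on one line, values as JSON. step_arm: Moves the arm, as the interface text tells. Its arguments: {"type":"object","properties":{"gripper":{"type":"array","items":{"type":"number"}},"translation":{"type":"array","items":{"type":"array","items":{"type":"number"}}},"rotation":{"type":"array","items":{"type":"array","items":{"type":"number"}}},"newtons":{"type":"number"}},"required":["gripper","translation","rotation"]}

```bash
mkdir -p pics
cat > h.py <<'E'
import numpy as np, cv2
from plant import arm
from scipy.spatial.transform import Rotation as R
def cam(p):
    return R.from_rotvec(np.ravel(p['rvec'])).as_matrix(), np.ravel(p['tvec']), np.array([[p['fx'],0,p['cx']],[0,p['fy'],p['cy']],[0,0,1]])
def proj(p,X):
    r,t,K=cam(p); x=(np.atleast_2d(X)@r.T+t)@K.T; return x[:,:2]/x[:,2:]
def ray(p,uv):
    r,t,K=cam(p); d=r.T@np.linalg.solve(K,[uv[0],uv[1],1]); return -r.T@t,d
def atz(p,uv,z):
    o,d=ray(p,uv); return o+d*(z-o[2])/d[2]
def tri(p,a,q,b):
    o1,d1=ray(p,a);o2,d2=ray(q,b); s=np.linalg.lstsq(np.c_[d1,-d2],o2-o1,rcond=None)[0]
    A=o1+d1*s[0];B=o2+d2*s[1]; return (A+B)/2,np.linalg.norm(A-B)
E
python3 - <<'E'
from h import *
np.set_printoptions(precision=1,suppress=True)
s=arm.capture('side');t=arm.capture('top')
for n,p in(('side',s),('top',t)):
    cv2.imwrite(f'pics/{n}0.png',p['frame'])
    r,tt,K=cam(p); print(n,-r.T@tt,r[2],p['fx'])
    for k in ['cabinet','vent_flap','eye','pole','hook','rest','glue_bottle','wax_tin','sanding_block','gouge']:
        print(k,[(np.array(d['location']),round(d['confidence'],2)) for d in arm.look_for(k,p)[:2]])
print(arm.observe(), arm.finger_overhang)
E
```

```text
side [421.3 844.2 589.6] [ 0.2 -0.9 -0.4] 348.7346920593041
cabinet [(array([661.2, -48.9, 193.3]), 0.7)]
vent_flap [(array([676.1, -66. , 189.9]), 0.71)]
eye [(array([677.4, -67.2, 188. ]), 0.96)]
pole [(array([ 445.9, -301.3,   60.7]), 0.8), (array([658.2, -49.1, 194. ]), 0.68)]
hook [(array([ 441.4, -302.1,   61.3]), 0.78)]
rest [(array([ 482. , -292.8,   11.4]), 0.88)]
glue_bottle [(array([527.5, 259.4,  99.5]), 0.66)]
wax_tin [(array([574.5, -17.2,  26.8]), 0.53)]
sanding_block [(array([467.2, 194. ,  32.8]), 0.94)]
gouge [(array([450.5,  27.8,  16. ]), 0.55)]
top [ 185.   -50.5 1531.4] [ 0.3  0.  -1. ] 439.9277167262695
cabinet [(array([689. , -45.2, 331.9]), 0.58)]
vent_flap [(array([671.2, -37.2, 178.2]), 0.78)]
eye [(array([668.8, -37.9, 183.9]), 0.67)]
pole [(array([ 453.7, -314. ,   65.3]), 0.75), (array([569.1, -34.7,  31.2]), 0.44)]
hook [(array([ 455.9, -308.5,   67. ]), 0.8)]
rest [(array([ 477.1, -308.4,   16.8]), 0.65)]
glue_bottle [(array([522.9, 233.5, 126.7]), 0.57)]
wax_tin [(array([568. , -30.5,  28.4]), 0.69)]
sanding_block [(array([458.5, 174.1,  32.7]), 0.76)]
gouge [(array([447.6,  -7.8,  22.5]), 0.83)]
{'clock': 1.1, 'joints': array([-1.2,  0.1,  1.5,  0. ,  1.5, -0.1]), 'joint_velocities': array([-0., -0.,  0.,  0.,  0., -0.]), 'joint_torque': array([ -0. , -56. , -49.2,   0.1,   0. ,   0. ]), 'ee_pos': array([ 242.4, -548.9,  243.6]), 'orientation': array([1. , 0.2, 0. , 0. ]), 'contact_force': array([ 0.1, -0.6, -0.5]), 'moment': array([ 0.,  0., -0.]), 'grip_force': 0.0, 'gripper_width': 93.19980589323299} 25.0
```

Run:
```python
import cv2
for n in('side','top'):
    f=cv2.imread(f'pics/{n}0.png'); cv2.imwrite(f'pics/{n}0b.png',cv2.resize(f,(800,600),interpolation=cv2.INTER_CUBIC))
```

```text
(no output)
```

View pics/side0b.png

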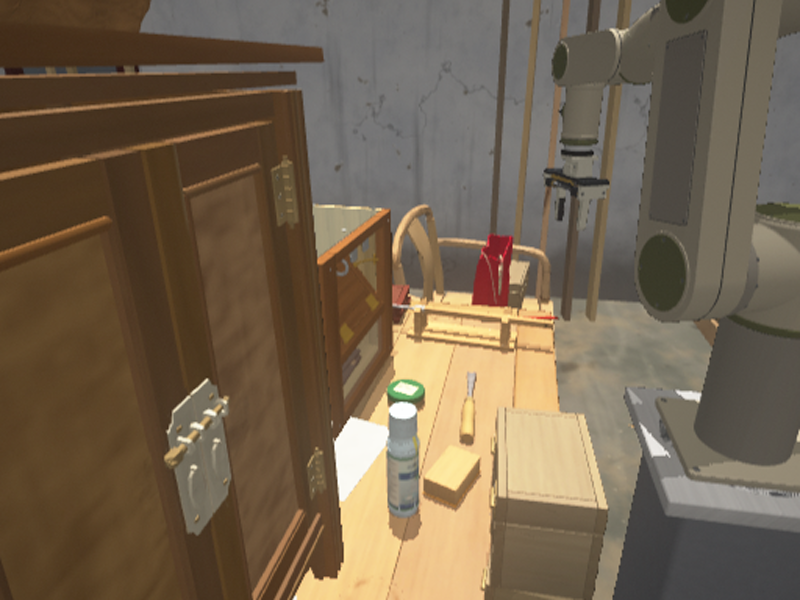

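View pics/top0b.png

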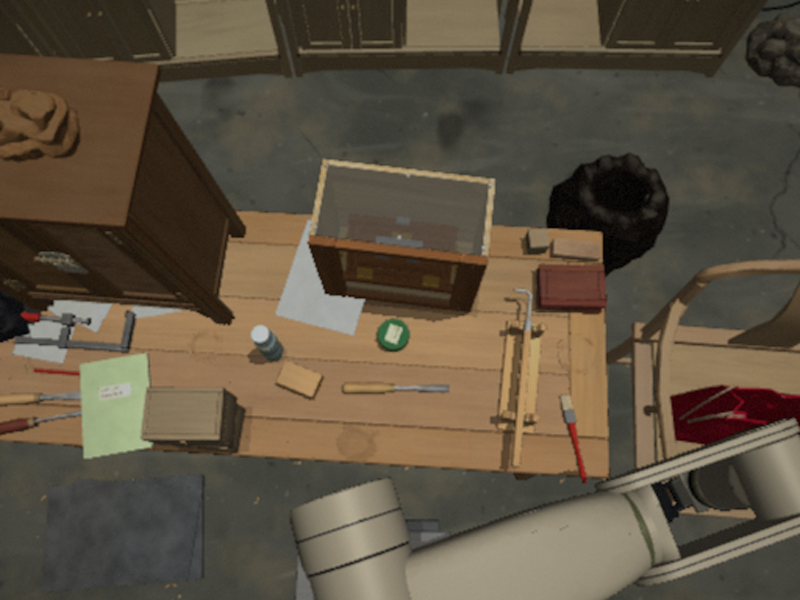

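Run:
```python
import cv2
t=cv2.imread('pics/top0.png'); s=cv2.imread('pics/side0.png')
# cabinet top: cols 190..323 rows 95..200 x6
c=cv2.resize(t[97:197,190:323],None,fx=6,fy=6,interpolation=cv2.INTER_CUBIC);cv2.imwrite('pics/c1.png',c)
a=cv2.resize(t[180:302,310:355],None,fx=4.8,fy=4.8,interpolation=cv2.INTER_CUBIC)
b=cv2.resize(s[125:270,198:258],None,fx=4,fy=4,interpolation=cv2.INTER_CUBIC)
d=cv2.resize(s[180:230,250:362],None,fx=3,fy=3,interpolation=cv2.INTER_CUBIC)
import numpy as np
o=np.zeros((590,800,3),np.uint8); o[:a.shape[0],:a.shape[1]]=a; o[:b.shape[0],220:220+b.shape[1]]=b; o[:d.shape[0],464:464+d.shape[1]]=d
cv2.imwrite('pics/c2.png',o)
```

```text
(no output)
```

View pics/c1.png

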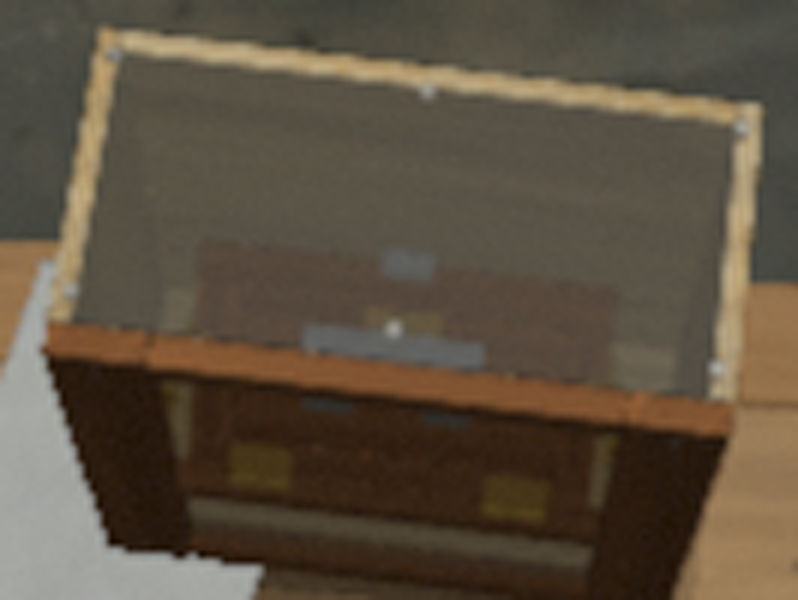

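View pics/c2.png

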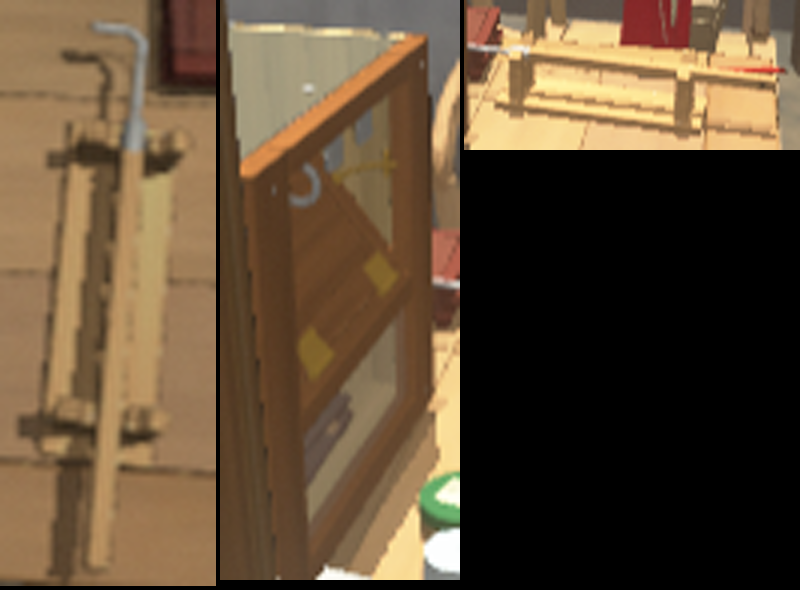

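```bash
cat > fit.py <<'E'
from h import *
from scipy.optimize import least_squares, minimize
np.set_printoptions(precision=2,suppress=True)
def box(x0,x1,y0,y1,z0,z1): return np.array([[a,b,c] for a in(x0,x1) for b in(y0,y1) for c in(z0,z1)],float)
PARTS=[box(-206,90,-8,8,-8,8),box(90,112,-7.5,7.5,-7.5,7.5),box(112,183,-3.5,3.5,-3.5,3.5),box(177,183,0,37,-3.5,3.5)]
def sil(p,P,Rm,S=4):
    m=np.zeros((384*S,512*S),np.uint8)
    for b in PARTS:
        uv=proj(p,b@Rm.T+P); cv2.fillConvexPoly(m,cv2.convexHull(np.round((uv+.5)*S*16-8).astype(np.int32)),1,shift=4)
    return cv2.resize(m.astype(np.float32),(512,384),interpolation=cv2.INTER_AREA)
E
python3 - <<'E'
from fit import *
t=arm.capture('top'); s=arm.capture('side')
mt=arm.trace('pole',t)[0]['pixels']; ms=arm.trace('pole',s)[0]['pixels']
print(mt.sum(),ms.sum())
def cost(q):
    Rm=R.from_euler('z',q[2]/100).as_matrix();P=[q[0],q[1],60]
    return np.abs(sil(t,P,Rm)-mt).sum()
best=min((minimize(cost,[480,y,a],method='Nelder-Mead',options=dict(initial_simplex=np.array([[480,y,a],[495,y,a],[480,y+8,a],[480,y,a+5]]))) for y in(-295,-305) for a in(-5,-12)),key=lambda r:r.fun)
print('pole',best.x,best.fun); q=best.x
Rm=R.from_euler('z',q[2]/100).as_matrix()
print('side iou',np.abs(sil(s,[q[0],q[1],60],Rm)-ms).sum())
np.savez('pole0.npz',q=q)
# cabinet
ct=lambda x,y:np.array([190+(x+.5)/6-.5,97+(y+.5)/6-.5]); cs=lambda x,y:np.array([198+(x-220+.5)/4-.5,125+(y+.5)/4-.5])
obs=[(t,ct(50,357),(-90,170,330)),(t,ct(728,437),(-90,-170,330)),(t,ct(762,105),(90,-170,330)),(t,ct(102,30),(90,170,330)),(t,ct(108,545),(-90,170,0)),(s,cs(427,37),(-90,-170,330)),(s,cs(243,175),(-90,170,330))]
def res(c):
    M=R.from_euler('z',c[2]).as_matrix()
    return np.concatenate([proj(p,M@np.array(X,float)+[c[0],c[1],0])[0]-uv for p,uv,X in obs])
r=least_squares(res,[680,-45,-.1],loss='soft_l1'); c=r.x; print('cab',c,res(c).reshape(-1,2))
np.savez('cab.npz',c=c)
M=R.from_euler('z',c[2]).as_matrix()
for uv in (cs(298,185),cs(303,185)):
    o,d=ray(s,uv); o=M.T@(o-[c[0],c[1],0]); d=M.T@d; X=o-d*o[1]/d[1]; e=X-[-78,0,156]
    print('eye cab',X,np.hypot(e[0],e[2]),'angle',np.arctan2(e[0],e[2])+np.arctan2(38,104), 'world',M@X+[c[0],c[1],0])
for a in(.5,.6,.7,.8):
    X=np.array([-78+104*np.sin(a)-38*np.cos(a),0,156+104*np.cos(a)+38*np.sin(a)]); print(a,proj(s,M@X+[c[0],c[1],0]))
for p,n in((t,'t'),(s,'s')):
  z=arm.trace('eye',p); 
  if z: v=np.argwhere(z[0]['pixels']); print(n,len(v),v.min(0),v.max(0),v.mean(0))
tr=arm.observe(); print(R.from_quat(tr['orientation']).as_matrix())
E
```

```text
479 454
pole [ 492.26 -317.99  -12.02] 141.4375
side iou 243.375
cab [738.19 -46.17  -0.11] [[-1.98 -1.72]
 [ 0.29 -0.14]
 [ 0.45 -0.09]
 [-0.24 -1.41]
 [-0.17  1.03]
 [ 0.31 -0.7 ]
 [ 0.91 -0.38]]
eye cab [-47.27   0.   260.08] 108.5260610543471 angle 0.6373876308233801 world [691.23 -40.8  260.08]
eye cab [-51.06   0.   260.45] 107.86833319214249 angle 0.6026904883260027 world [687.46 -40.37 260.45]
0.5 [[221.76 169.51]]
0.6 [[218.19 169.9 ]]
0.7 [[214.75 170.66]]
0.8 [[211.48 171.77]]
t 925 [161 222] [182 289] [171.56 255.24]
s 944 [165 214] [220 243] [190.59 225.73]
[[ 0.91  0.4   0.  ]
 [ 0.4  -0.91  0.  ]
 [ 0.   -0.   -1.  ]]
```

Run:
```python
from fit import *
t=arm.capture('top')
c=lambda x,y:np.array([310+(x+.5)/4.8-.5,180+(y+.5)/4.8-.5])
obs=[(c(139,36),(180,0,0)),(c(95,27),(180,37,0)),(c(132,150),(90,0,6)),(c(101,560),(-206,0,8)),(c(115,390),None)]
def res(q):
    M=R.from_euler('z',q[2]).as_matrix()
    return np.concatenate([proj(t,M@np.array(X,float)+[q[0],q[1],60])[0]-uv for uv,X in obs if X is not None])
r=least_squares(res,[490,-310,-.1]);q=r.x;print(q,res(q).reshape(-1,2))
Rm=R.from_euler('z',q[2]).as_matrix(); P=np.array([q[0],q[1],60])
f=t['frame'][180:302,300:360]; 
def ov(q0):
    Rm=R.from_euler('z',q0[2]).as_matrix();P=np.array([q0[0],q0[1],60]);o=cv2.resize(f,None,fx=4.8,fy=4.8,interpolation=cv2.INTER_CUBIC)
    for b in PARTS:
        uv=proj(t,b@Rm.T+P)-[300,180]; h=cv2.convexHull(((uv+.5)*4.8).astype(np.int32)); cv2.polylines(o,[h],True,(0,0,255),1)
    return o
mt=arm.trace('pole',t)[0]['pixels'][180:302,300:360]
m=cv2.resize(np.repeat(mt[...,None]*np.uint8(255),3,2),None,fx=4.8,fy=4.8)
# rest edges expected? pole line vs rest
cv2.imwrite('pics/ov.png',np.hstack([ov(q),m]))
```

```text
[ 489.37 -316.89   -0.11] [[ 0.61 -0.89]
 [-0.7  -0.36]
 [ 0.36 -0.55]
 [-0.25  1.54]]
```

View pics/ov.png

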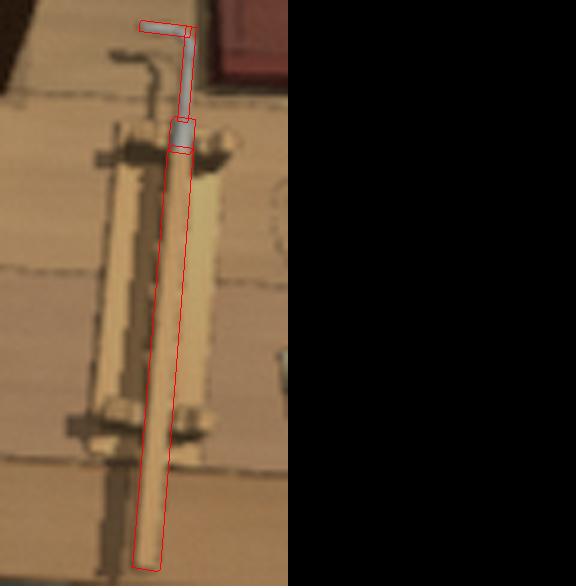

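```bash
cat > go.py <<'E'
from h import *
import sys
np.set_printoptions(precision=2,suppress=True)
def rel(P,yaw,pitch=0):
    o=arm.observe(); r=R.from_quat(o['orientation'])
    T=R.from_euler('z',yaw)*R.from_euler('y',pitch)*R.from_matrix(np.diag([1,-1,-1.]))
    return r.inv().apply(np.array(P)-o['ee_pos']), (r.inv()*T).as_rotvec(degrees=True), o
if __name__=='__main__':
    a=[float(x) for x in sys.argv[1:]]; print(*rel(a[:3],a[3]))
E
python3 -c "
import numpy as np
from scipy.spatial.transform import Rotation as R
" ; python3 go.py 489.4 -316.9 150 -0.11
python3 - <<'E'
import numpy as np
print(np.load('cab.npz')['c'])
E
```

```text
[ 319.67 -112.43   93.64] [ 0.    0.   30.13] {'clock': 1.5, 'joints': array([-1.24,  0.13,  1.49, -0.  ,  1.52, -0.09]), 'joint_velocities': array([-0.,  0.,  0.,  0.,  0.,  0.]), 'joint_torque': array([ -0.  , -55.97, -49.2 ,   0.08,   0.02,  -0.  ]), 'ee_pos': array([ 242.39, -548.88,  243.65]), 'orientation': array([ 0.98,  0.21, -0.  ,  0.  ]), 'contact_force': array([ 0.5 ,  0.7 , -0.39]), 'moment': array([-0.  , -0.01,  0.04]), 'grip_force': 0.0, 'gripper_width': 93.20802166140776}
[ 7.38192201e+02 -4.61707462e+01 -1.13815101e-01]
```

Call:
step_arm(gripper=[1,1,1,1,1,1,1,1,1,1,1,1], translation=[[36,-12.5,5],[72,-25,10],[107,-37.5,16],[142,-50,22],[178,-62.5,30],[213,-75,40],[249,-87.5,55],[284,-100,70],[319.7,-112.4,80],[319.7,-112.4,93.6],[319.7,-112.4,93.6],[319.7,-112.4,93.6]], rotation=[[0,0,4],[0,0,8],[0,0,12],[0,0,16],[0,0,20],[0,0,24],[0,0,28],[0,0,30.1],[0,0,30.1],[0,0,30.1],[0,0,30.1],[0,0,30.1]])

```text
clock: 2.5
ee_pos: [488.7, -316.6, 149.2]
orientation: [0.999, -0.054, -0.001, -0.0]
contact_force: [-0.7, -0.1, 0.3]
gripper_width: 92.9
grip_force: 0.0
```

```bash
python3 go.py 489.4 -316.9 66 -0.11
```

```text
[ 0.91  0.3  83.18] [-0.04  0.12  0.09] {'clock': 2.5, 'joints': array([-0.66,  0.15,  1.64, -0.  ,  1.35,  1.02]), 'joint_velocities': array([-0.03, -0.02, -0.02,  0.  ,  0.01,  0.  ]), 'joint_torque': array([  1.6 , -53.61, -46.17,   0.22,  -0.2 ,   0.06]), 'ee_pos': array([ 488.7 , -316.59,  149.18]), 'orientation': array([ 1.  , -0.05, -0.  , -0.  ]), 'contact_force': array([-0.7 , -0.1 ,  0.29]), 'moment': array([ 0.02,  0.03, -0.03]), 'grip_force': 0.0, 'gripper_width': 92.94511726581855}
```

Call:
step_arm(gripper=[1,1,1,1,0.25,0.25,0,0,0,0,0,0], translation=[[0,0,30],[0,0,60],[0,0,78],[0,0,84],[0,0,84],[0,0,84],[0,0,84],[0,0,84],[0,0,84],[0,0,84],[0,0,84],[0,0,84]], rotation=[[0,0,0],[0,0,0],[0,0,0],[0,0,0],[0,0,0],[0,0,0],[0,0,0],[0,0,0],[0,0,0],[0,0,0],[0,0,0],[0,0,0]], newtons=40)

```text
clock: 3.5
ee_pos: [489.6, -316.9, 66.3]
orientation: [0.999, -0.055, 0.0, 0.0]
contact_force: [0.1, -0.3, 0.9]
gripper_width: 43.9
grip_force: 0.0
```

Call:
step_arm(gripper=[0,0,0,0,0,0,0,0,0,0], translation=[[0,0,0],[0,0,0],[0,0,0],[0,0,0],[0,0,0],[0,0,0],[0,0,0],[0,0,0],[0,0,0],[0,0,0]], rotation=[[0,0,0],[0,0,0],[0,0,0],[0,0,0],[0,0,0],[0,0,0],[0,0,0],[0,0,0],[0,0,0],[0,0,0]], newtons=45)

```text
clock: 4.33
ee_pos: [489.4, -316.9, 65.9]
orientation: [0.999, -0.055, -0.0, -0.0]
contact_force: [0.5, 0.8, -0.0]
gripper_width: 15.3
grip_force: 45.0
```

```bash
cat > tgt.py <<'E'
from go import *
c=np.load('cab.npz')['c']; M=R.from_euler('z',c[2])
# target hook axis point in cabinet coords -> tcp (rigid nominal grasp), yaw=cab yaw
def tcp(hx,hy,hz): return M.apply([hx-180,hy,hz])+[c[0],c[1],6]
if __name__=='__main__':
    a=[float(x) for x in sys.argv[1:]]; t=tcp(*a); print(t,*rel(t,c[2])[:2])
E
python3 tgt.py -150 -45 262
```

```text
[405.22 -53.4  268.  ] [-112.48 -252.7  -202.02] [-0.01  0.01  0.25]
```

Call:
step_arm(gripper=[0,0,0,0,0,0,0,0,0,0,0,0], translation=[[0,0,-15],[0,0,-40],[0,0,-70],[-18,0,-105],[-45,-25,-130],[-70,-55,-150],[-90,-90,-165],[-105,-125,-180],[-112.5,-160,-195],[-112.5,-195,-202],[-112.5,-230,-202],[-112.5,-252.7,-202]], rotation=[[0,0,0],[0,0,0],[0,0,0],[0,0,0],[0,0,0.25],[0,0,0.25],[0,0,0.25],[0,0,0.25],[0,0,0.25],[0,0,0.25],[0,0,0.25],[0,0,0.25]])

```text
clock: 5.33
ee_pos: [405.4, -51.0, 269.2]
orientation: [0.998, -0.057, 0.001, -0.0]
contact_force: [0.9, -0.5, -2.9]
gripper_width: 15.8
grip_force: 45.0
```

Call:
step_arm(gripper=[0,0,0], translation=[[0,0,0],[0,0,0],[0,0,0]], rotation=[[0,0,0],[0,0,0],[0,0,0]])

```text
clock: 5.58
ee_pos: [405.1, -53.9, 267.8]
orientation: [0.998, -0.057, -0.0, 0.0]
contact_force: [-0.1, -0.2, -1.4]
gripper_width: 15.6
grip_force: 45.0
```

```bash
cat > ov.py <<'E'
from fit import *; from tgt import c,M
def overlay(name,roi,k,out,ang):
    p=arm.capture(name); o=arm.observe(); T=R.from_quat(o['orientation']); 
    Pm=(T*R.from_matrix(np.diag([1,-1,-1.]))).as_matrix(); P=o['ee_pos']+T.apply([0,0,6])
    x0,y0,x1,y1=roi; f=cv2.resize(p['frame'][y0:y1,x0:x1],None,fx=k,fy=k,interpolation=cv2.INTER_CUBIC)
    px=lambda X:((proj(p,X)-[x0,y0]+.5)*k).astype(np.int32)
    for b in PARTS: cv2.polylines(f,[cv2.convexHull(px(b@Pm.T+P))],True,(0,0,255),1)
    w=lambda X:M.apply(np.atleast_2d(X))+[c[0],c[1],0]
    for a,col in ang:
        e=np.array([-78+104*np.sin(a)-38*np.cos(a),0,156+104*np.cos(a)+38*np.sin(a)]); th=np.linspace(0,6.3,40)
        for r in(11,17): cv2.polylines(f,[px(w(e+np.c_[r*np.cos(th),0*th,r*np.sin(th)]))],True,col,1)
    cv2.imwrite(out,f); print(o['clock'],o['ee_pos'],o['contact_force'],o['moment'])
    return p,f
E
python3 - <<'E'
from ov import *
a=overlay('side',(195,120,275,240),5,'pics/x.png',[(.62,(0,255,0))])[1]
b=overlay('top',(200,130,290,290),3.7,'pics/x.png',[(.62,(0,255,0))])[1]
H=max(a.shape[0],b.shape[0]);pad=lambda f:np.vstack([f,np.zeros((H-f.shape[0],f.shape[1],3),np.uint8)])
cv2.imwrite('pics/w1.png',np.hstack([pad(a),pad(b)])[:600,:800])
E
```

```text
5.6333 [405.06 -54.25 267.77] [-1.27  0.03 -1.35] [ 0.04  0.   -0.02]
5.6833 [405.08 -54.4  267.78] [ 0.19  0.72 -1.74] [ 0.02 -0.02  0.  ]
```

View pics/w1.png

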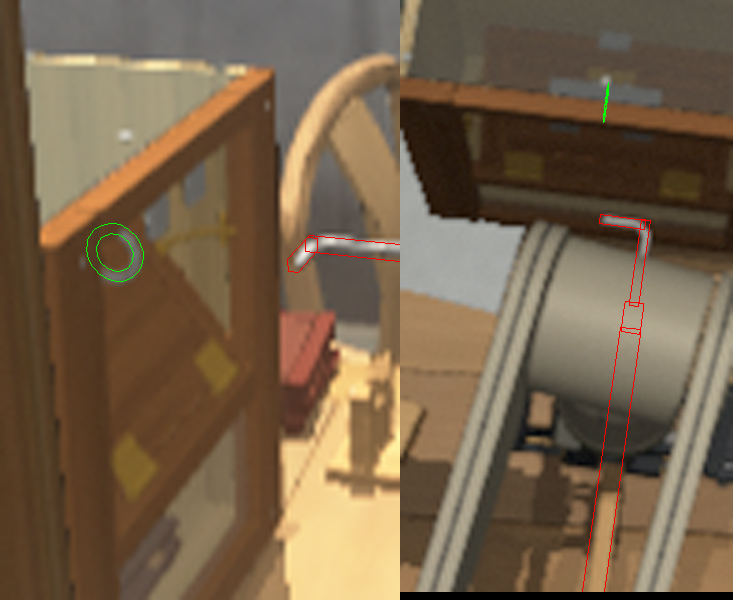

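```bash
python3 tgt.py -48.5 -50 262.7;python3 tgt.py -48.5 -16 262.7
```

```text
[505.49 -69.9  268.7 ] [101.52   3.85  -0.98] [ 0.02  0.03 -0.08]
[509.35 -36.12 268.7 ] [101.48 -30.15  -0.99] [ 0.02  0.03 -0.08]
```

Call:
step_arm(gripper=[0,0,0,0,0,0,0], translation=[[15,4.5,-1],[45,4.5,-1],[75,4.5,-1],[92,4.5,-1],[101.5,4.5,-1],[101.5,4.5,-1],[101.5,4.5,-1]], rotation=[[0,0,0],[0,0,0],[0,0,0],[0,0,0],[0,0,0],[0,0,0],[0,0,0]])

```text
clock: 6.27
ee_pos: [505.3, -70.5, 268.3]
orientation: [0.998, -0.058, -0.001, -0.0]
contact_force: [-0.5, 0.3, -1.2]
gripper_width: 15.4
grip_force: 45.0
```

Run:
```python
from ov import *
a=overlay('side',(195,140,265,200),11,'pics/w2.png',[(.62,(0,255,0))])[1]
```

```text
6.3167 [505.02 -70.25 268.54] [ 0.01 -0.11 -2.12] [0.01 0.01 0.05]
```

View pics/w2.png

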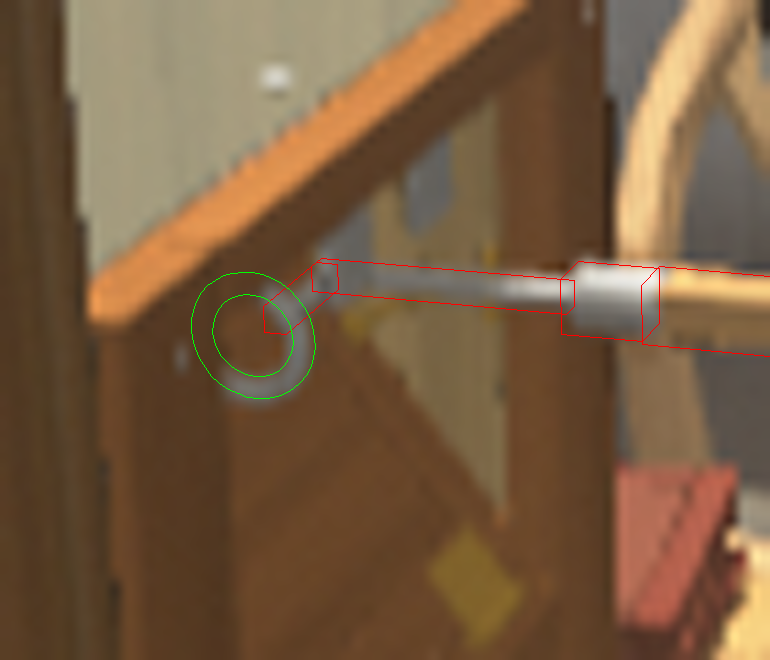

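Call:
step_arm(gripper=[0,0,0,0,0,0,0], translation=[[0,-6,0],[0,-12,0],[0,-18,0],[0,-25,0],[0,-33,0],[0,-33,0],[0,-33,0]], rotation=[[0,0,0],[0,0,0],[0,0,0],[0,0,0],[0,0,0],[0,0,0],[0,0,0]])

```text
clock: 6.9
ee_pos: [509.4, -35.9, 269.2]
orientation: [0.998, -0.056, 0.0, 0.0]
contact_force: [-0.2, -0.3, -1.8]
gripper_width: 15.6
grip_force: 45.0
```

Run:
```python
from ov import *
a=overlay('side',(195,140,265,200),11,'pics/w3.png',[])[1]
```

```text
6.95 [509.32 -36.31 269.11] [-0.88  0.11 -0.53] [ 0.09 -0.03 -0.04]
```

View pics/w3.png

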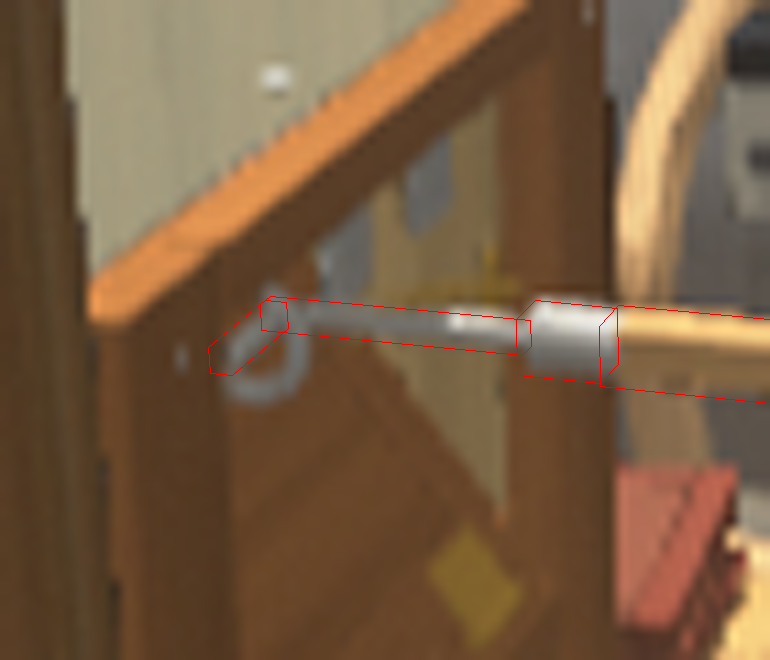

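Call:
step_arm(gripper=[0,0,0,0,0,0,0,0,0,0,0,0], translation=[[-3,0,0],[-6,0,0],[-8,0,0],[-11,0,-1],[-15,0,-1.8],[-20,0,-2.7],[-26,0,-3.3],[-32,0,-3.9],[-37,0,-4],[-42,0,-3.9],[-46,0,-3.6],[-46,0,-3.6]], rotation=[[0,0,0],[0,0,0],[0,0,0],[0,0,0],[0,0,0],[0,0,0],[0,0,0],[0,0,0],[0,0,0],[0,0,0],[0,0,0],[0,0,0]], newtons=50)

```text
clock: 7.95
ee_pos: [462.8, -31.3, 272.5]
orientation: [0.998, -0.057, -0.0, -0.0]
contact_force: [1.0, -0.3, -1.7]
gripper_width: 15.6
grip_force: 50.0
```

Call:
step_arm(gripper=[0,0,0,0], translation=[[-3,0,0.4],[-6,0,0.8],[-6,0,0.8],[-6,0,0.8]], rotation=[[0,0,0],[0,0,0],[0,0,0],[0,0,0]])

```text
clock: 8.28
ee_pos: [457.5, -30.7, 271.9]
orientation: [0.998, -0.057, -0.0, -0.0]
contact_force: [1.1, -0.4, -2.3]
gripper_width: 15.7
grip_force: 50.0
```

Call:
step_arm(gripper=[0,0,0,0], translation=[[-2,0,0.4],[-4,0,0.8],[-4,0,0.8],[-4,0,0.8]], rotation=[[0,0,0],[0,0,0],[0,0,0],[0,0,0]])

```text
clock: 8.62
ee_pos: [453.5, -30.3, 271.0]
orientation: [0.998, -0.057, -0.0, 0.0]
contact_force: [1.8, 0.7, -1.6]
gripper_width: 15.4
grip_force: 50.0
```

Call:
step_arm(gripper=[0,0,0,0], translation=[[-2,0,0.4],[-4,0,0.8],[-4,0,0.8],[-4,0,0.8]], rotation=[[0,0,0],[0,0,0],[0,0,0],[0,0,0]])

```text
clock: 8.95
ee_pos: [449.5, -29.8, 270.2]
orientation: [0.998, -0.057, -0.0, 0.0]
contact_force: [3.7, 0.1, -2.6]
gripper_width: 15.4
grip_force: 50.0
```

Run:
```python
from ov import *
a=overlay('side',(195,140,265,200),11,'pics/w4.png',[])[1]
for _ in range(3): print(arm.capture('side') and arm.observe()['contact_force'])
```

```text
9.0 [449.5  -29.82 270.16] [ 1.88 -0.32 -1.1 ] [ 0.01 -0.18 -0.  ]
[ 1.9   0.14 -2.18]
[ 1.47  0.78 -2.19]
[ 0.38 -0.61 -2.27]
```

View pics/w4.png

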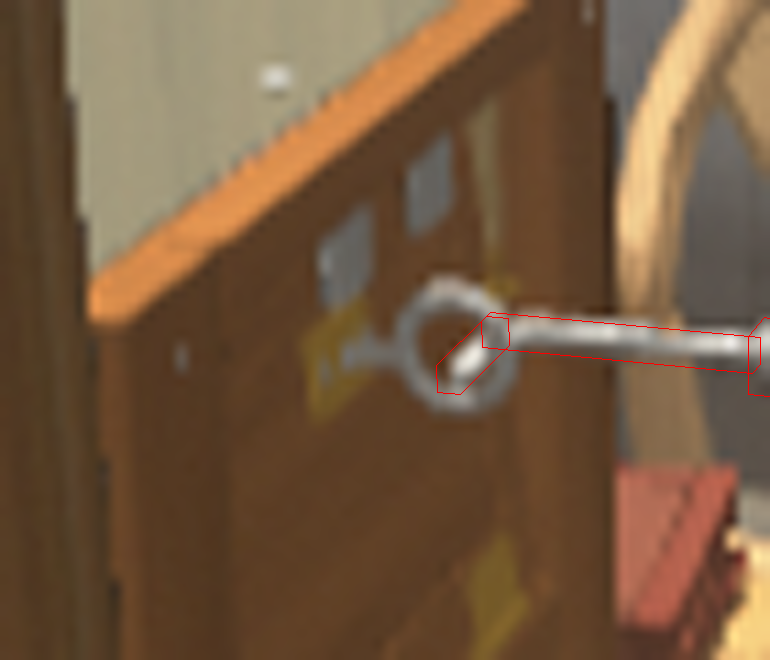

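Call:
step_arm(gripper=[0,0,0,0], translation=[[-1,0,0.3],[-2,0,0.5],[-3,0,0.8],[-3,0,0.8]], rotation=[[0,0,0],[0,0,0],[0,0,0],[0,0,0]])

```text
clock: 9.48
ee_pos: [446.7, -29.5, 269.4]
orientation: [0.998, -0.057, 0.0, -0.0]
contact_force: [3.7, -1.0, -2.6]
gripper_width: 15.6
grip_force: 50.0
```

Call:
step_arm(gripper=[0,0,0], translation=[[-1,0,0.3],[-2,0,0.6],[-2,0,0.6]], rotation=[[0,0,0],[0,0,0],[0,0,0]])

```text
clock: 9.73
ee_pos: [445.3, -29.3, 269.1]
orientation: [0.998, -0.057, 0.001, 0.0]
contact_force: [5.7, -0.1, -3.4]
gripper_width: 15.6
grip_force: 50.0
```

Call:
step_arm(gripper=[0,0,0], translation=[[-1,0,0.3],[-2,0,0.6],[-2,0,0.6]], rotation=[[0,0,0],[0,0,0],[0,0,0]])

```text
clock: 9.98
ee_pos: [443.5, -29.1, 268.6]
orientation: [0.998, -0.057, 0.001, 0.0]
contact_force: [7.7, 0.0, -2.7]
gripper_width: 15.6
grip_force: 50.0
```

Call:
step_arm(gripper=[0,0,0], translation=[[-1,0,0.3],[-2,0,0.6],[-2,0,0.6]], rotation=[[0,0,0],[0,0,0],[0,0,0]])

```text
clock: 10.23
ee_pos: [441.7, -28.9, 268.1]
orientation: [0.998, -0.057, 0.001, 0.0]
contact_force: [9.3, 0.1, -2.6]
gripper_width: 15.7
grip_force: 50.0
```

Call:
step_arm(gripper=[0,0,0], translation=[[-0.7,0,0.3],[-1.5,0,0.6],[-1.5,0,0.6]], rotation=[[0,0,0],[0,0,0],[0,0,0]])

```text
clock: 10.48
ee_pos: [440.4, -28.7, 267.6]
orientation: [0.998, -0.057, 0.002, 0.0]
contact_force: [10.3, -1.0, -3.4]
gripper_width: 15.7
grip_force: 50.0
```

Call:
step_arm(gripper=[0,0,0], translation=[[-0.7,0,0.3],[-1.5,0,0.5],[-1.5,0,0.5]], rotation=[[0,0,0],[0,0,0],[0,0,0]])

```text
clock: 10.73
ee_pos: [439.2, -28.6, 267.2]
orientation: [0.998, -0.057, 0.002, 0.0]
contact_force: [10.4, -1.3, -3.4]
gripper_width: 15.7
grip_force: 50.0
```

Call:
step_arm(gripper=[0,0,0], translation=[[-0.6,0,0.3],[-1.2,0,0.5],[-1.2,0,0.5]], rotation=[[0,0,0],[0,0,0],[0,0,0]])

```text
clock: 10.98
ee_pos: [438.2, -28.4, 266.8]
orientation: [0.998, -0.057, 0.002, 0.0]
contact_force: [12.2, -0.8, -3.5]
gripper_width: 15.7
grip_force: 50.0
```

Call:
step_arm(gripper=[0,0,0], translation=[[-0.5,0,0.2],[-1,0,0.4],[-1,0,0.4]], rotation=[[0,0,0],[0,0,0],[0,0,0]])

```text
clock: 11.23
ee_pos: [437.4, -28.3, 266.5]
orientation: [0.998, -0.057, 0.003, 0.0]
contact_force: [13.8, -0.0, -4.2]
gripper_width: 15.7
grip_force: 50.0
```

Call:
step_arm(gripper=[0,0,0], translation=[[0,0,0.7],[-0.3,0,1.5],[-0.6,0,1.5]], rotation=[[0,0,0],[0,0,0],[0,0,0]])

```text
clock: 11.48
ee_pos: [436.9, -28.3, 265.1]
orientation: [0.998, -0.057, 0.003, 0.0]
contact_force: [12.5, -0.5, -2.7]
gripper_width: 15.1
grip_force: 50.0
```

Run:
```python
from ov import *
a=overlay('side',(215,140,285,200),11,'pics/w5.png',[(.06,(0,255,0)),(0,(255,255,0))])[1]
for _ in range(3): print(arm.capture('side') and arm.observe()['contact_force'])
```

```text
11.5333 [436.82 -28.29 265.12] [12.05 -0.   -2.29] [-0.03 -1.93 -0.06]
[11.81 -1.01 -2.24]
[11.29 -0.74 -2.22]
[11.45 -0.07 -2.6 ]
```

View pics/w5.png

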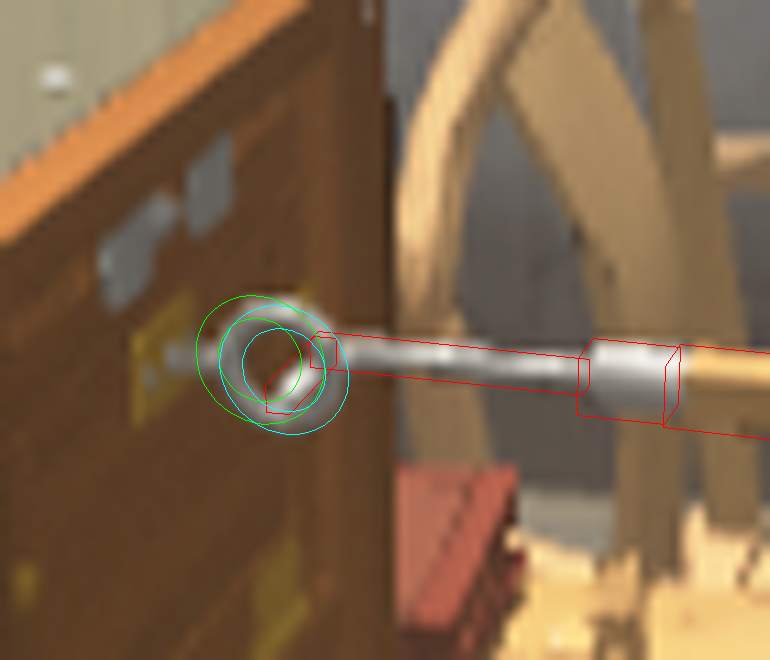

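Call:
step_arm(gripper=[0,0,0], translation=[[-0.5,0,0.3],[-1,0,0.6],[-1,0,0.6]], rotation=[[0,0,0],[0,0,0],[0,0,0]])

```text
clock: 11.93
ee_pos: [434.3, -28.0, 263.9]
orientation: [0.998, -0.057, 0.001, -0.0]
contact_force: [5.2, 0.5, -0.7]
gripper_width: 15.7
grip_force: 50.0
```

Call:
step_arm(gripper=[0,0,0], translation=[[-0.5,0,0.3],[-0.8,0,0.4],[-0.8,0,0.4]], rotation=[[0,0,0],[0,0,0],[0,0,0]])

```text
clock: 12.18
ee_pos: [434.2, -28.0, 263.8]
orientation: [0.998, -0.057, 0.001, 0.0]
contact_force: [7.8, 0.1, -1.5]
gripper_width: 15.5
grip_force: 50.0
```

Run:
```python
from h import *
for _ in range(4): print(arm.capture('side') and arm.observe()['contact_force'],arm.observe()['ee_pos'],arm.observe()['moment'])
```

```text
[ 8.00663627  0.1010147  -1.22434989] [434.17268293 -28.00648013 263.80839807] [ 1.41286340e-03 -1.42398896e+00 -3.14444899e-03]
[ 7.91588735  1.17561568 -0.8516399 ] [434.16286298 -27.99325434 263.79140199] [ 0.03721654 -1.36020461  0.03725774]
[ 8.94823413 -0.48329972 -1.97988075] [434.16529453 -28.00380153 263.782387  ] [ 0.0654214  -1.35745102  0.02134316]
[ 7.65541924 -0.11665835 -0.99027154] [434.14180682 -28.00090828 263.77683967] [ 0.02735638 -1.47801889  0.00290517]
```

Call:
step_arm(gripper=[0,0,0,0,0], translation=[[1,0,0],[2,0,0],[4,0,0],[5,0,0],[5,0,0]], rotation=[[0,0,0],[0,0,0],[0,0,0],[0,0,0],[0,0,0]])

```text
clock: 12.8
ee_pos: [437.9, -28.5, 262.7]
orientation: [0.998, -0.057, -0.001, -0.0]
contact_force: [0.7, 0.4, -1.2]
gripper_width: 15.6
grip_force: 50.0
```

Call:
step_arm(gripper=[0,0,0,0], translation=[[2,0,0],[4,0,0],[5,0,0],[5,0,0]], rotation=[[0,0,0],[0,0,0],[0,0,0],[0,0,0]])

```text
clock: 13.13
ee_pos: [443.3, -29.1, 263.1]
orientation: [0.998, -0.057, -0.0, -0.0]
contact_force: [-0.1, 0.4, -1.4]
gripper_width: 15.4
grip_force: 50.0
```

Run:
```python
from ov import *
a=overlay('side',(215,140,285,200),11,'pics/w6.png',[(0,(255,255,0))])[1]
for _ in range(2): print(arm.capture('side') and arm.observe()['contact_force'],arm.observe()['ee_pos'])
# ring shift between w5 and w6 by correlating flap brass mount
A=cv2.imread('pics/w5.png',0);B=cv2.imread('pics/w6.png',0)
r=cv2.matchTemplate(B[270:470,60:260],A[300:430,125:200],cv2.TM_CCOEFF_NORMED);print(cv2.minMaxLoc(r)[1:],'ref (65,30)')
```

```text
13.1833 [443.2  -29.09 263.09] [ 1.25  0.09 -0.88] [ 0.03 -0.04  0.05]
[ 0.59  0.83 -1.54] [443.15 -29.08 263.09]
[ 0.84  0.08 -1.5 ] [443.1  -29.08 263.09]
(0.9313015341758728, (0, 66), (76, 33)) ref (65,30)
```

View pics/w6.png

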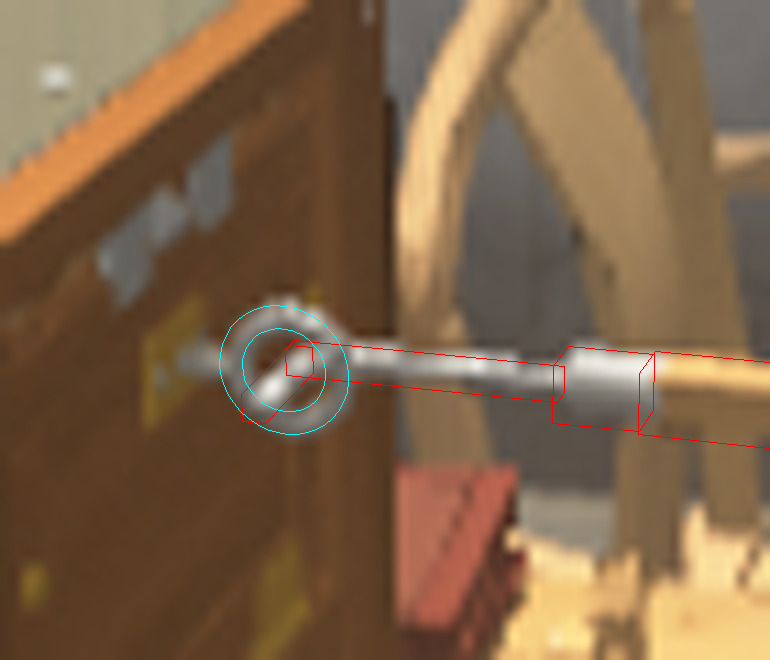

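Call:
step_arm(gripper=[0,0,0,0,0], translation=[[0,0,-1],[0,2,-1.3],[0,5,-1.3],[0,9,-1.3],[0,9,-1.3]], rotation=[[0,0,0],[0,0,0],[0,0,0],[0,0,0],[0,0,0]])

```text
clock: 13.7
ee_pos: [442.0, -38.7, 264.5]
orientation: [0.998, -0.057, 0.0, 0.0]
contact_force: [-1.9, 0.0, -1.9]
gripper_width: 15.8
grip_force: 50.0
```

Call:
step_arm(gripper=[0,0,0,0,0,0], translation=[[0,6,0],[0,13,0],[0,20,0],[0,27,0],[0,33,0],[0,33,0]], rotation=[[0,0,0],[0,0,0],[0,0,0],[0,0,0],[0,0,0],[0,0,0]])

```text
clock: 14.2
ee_pos: [438.2, -72.1, 264.4]
orientation: [0.998, -0.058, -0.0, 0.0]
contact_force: [1.1, 0.7, -2.2]
gripper_width: 15.8
grip_force: 50.0
```

```bash
python3 tgt.py -175 -47 262; python3 go.py 489.4 -316.9 150 -0.11;python3 -c "
import cv2,numpy as np
from h import *
p=arm.capture('side');f=cv2.resize(p['frame'][140:200,215:285],None,fx=11,fy=11,interpolation=cv2.INTER_CUBIC);cv2.imwrite('pics/w7.png',f)
B=cv2.cvtColor(f,6);A=cv2.imread('pics/w6.png',0)
r=cv2.matchTemplate(B[250:490,60:280],A[285:435,130:215],cv2.TM_CCOEFF_NORMED);print(cv2.minMaxLoc(r)[1:],'ref 70,35')"
```

```text
[380.15 -52.55 268.  ] [-59.94 -12.73  -3.59] [ 0.02  0.   -0.08]
[ 78.98 237.26 114.5 ] [ 0.02  0.   -0.3 ] {'clock': 14.2, 'joints': array([-0.28, -0.31,  1.87, -0.  ,  1.59,  1.41]), 'joint_velocities': array([ 0.02, -0.  ,  0.  ,  0.01,  0.  ,  0.03]), 'joint_torque': array([ -0.28, -34.51, -50.68,  -0.01,  -0.07,  -0.33]), 'ee_pos': array([438.23, -72.09, 264.42]), 'orientation': array([ 1.  , -0.06, -0.  ,  0.  ]), 'contact_force': array([ 1.13,  0.7 , -2.16]), 'moment': array([ 0.09,  0.01, -0.  ]), 'grip_force': 49.991270899772644, 'gripper_width': 15.840115407202287}
(0.9983955025672913, (14, 0), (70, 35)) ref 70,35
```

Call:
step_arm(gripper=[0,0,0,0,0,0,0,0,0,0,0,0], translation=[[-20,0,0],[-50,2,0],[-55,30,10],[-50,65,25],[-40,100,40],[-30,137,55],[-15,172,70],[5,205,85],[33,230,98],[60,237,110],[79,237.3,114.5],[79,237.3,114.5]], rotation=[[0,0,0],[0,0,0],[0,0,-0.3],[0,0,-0.3],[0,0,-0.3],[0,0,-0.3],[0,0,-0.3],[0,0,-0.3],[0,0,-0.3],[0,0,-0.3],[0,0,-0.3],[0,0,-0.3]])

```text
clock: 15.25
ee_pos: [491.6, -315.7, 147.4]
orientation: [0.999, -0.055, -0.001, -0.001]
contact_force: [0.4, -0.6, -3.2]
gripper_width: 15.7
grip_force: 50.0
```

Call:
step_arm(gripper=[0,0,0,0], translation=[[0,0,0],[0,0,0],[0,0,0],[0,0,0]], rotation=[[0,0,0],[0,0,0],[0,0,0],[0,0,0]])

```text
clock: 15.58
ee_pos: [489.6, -315.4, 150.7]
orientation: [0.999, -0.054, 0.0, 0.0]
contact_force: [0.2, -0.0, -2.3]
gripper_width: 15.6
grip_force: 50.0
```

```bash
python3 - <<'E'
from ov import *
a=overlay('top',(295,170,365,310),4.2,'pics/x.png',[])[1]
b=overlay('side',(240,150,370,235),3.8,'pics/x.png',[])[1]
o=np.zeros((590,800,3),np.uint8);o[:a.shape[0],:a.shape[1]]=a[:590];o[:b.shape[0],300:300+b.shape[1]]=b[:,:500]
cv2.imwrite('pics/w8.png',o)
E
python3 go.py 489.4 -316.9 66 -0.11
```

```text
15.6333 [ 489.67 -315.5   150.76] [ 0.11 -1.05 -0.84] [ 0.03 -0.04 -0.01]
15.6833 [ 489.74 -315.52  150.71] [-0.57 -0.14 -1.95] [-0.02 -0.02  0.03]
[-0.26  1.35 84.71] [ 0.04 -0.05  0.08] {'clock': 15.6833, 'joints': array([-0.66,  0.14,  1.65, -0.  ,  1.35,  1.02]), 'joint_velocities': array([ 0.  ,  0.01, -0.  , -0.  , -0.  ,  0.  ]), 'joint_torque': array([  0.03, -55.56, -48.07,   0.05,  -0.05,  -0.  ]), 'ee_pos': array([ 489.74, -315.52,  150.71]), 'orientation': array([ 1.  , -0.05,  0.  ,  0.  ]), 'contact_force': array([-0.57, -0.14, -1.95]), 'moment': array([-0.02, -0.02,  0.03]), 'grip_force': 49.99155342578888, 'gripper_width': 15.399493478608328}
```

View pics/w8.png

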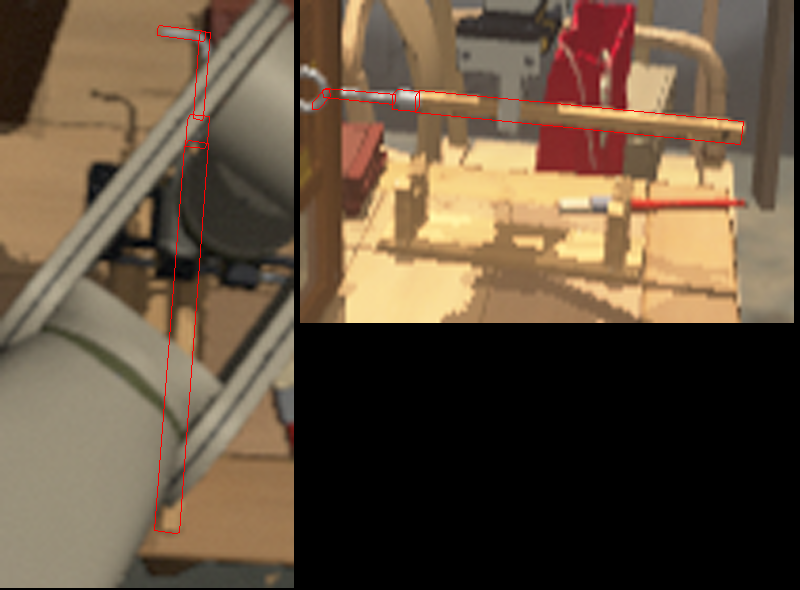

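Call:
step_arm(gripper=[0,0,0,0,0,0,0], translation=[[0,1.4,10],[-0.3,1.4,30],[-0.3,1.4,50],[-0.3,1.4,65],[-0.3,1.4,75],[-0.3,1.4,81],[-0.3,1.4,81]], rotation=[[0,0,0],[0,0,0],[0,0,0],[0,0,0],[0,0,0],[0,0,0],[0,0,0]])

```text
clock: 16.27
ee_pos: [488.5, -316.3, 67.2]
orientation: [0.999, -0.054, -0.001, -0.001]
contact_force: [0.2, 0.3, -1.8]
gripper_width: 15.6
grip_force: 50.0
```

Call:
step_arm(gripper=[0,0,0,0], translation=[[0,0,1],[0,0,2],[0,0,3],[0,0,3.4]], rotation=[[0,0,0],[0,0,0],[0,0,0],[0,0,0]])

```text
clock: 16.6
ee_pos: [489.9, -317.3, 66.4]
orientation: [0.999, -0.054, 0.001, 0.0]
contact_force: [0.5, 0.9, -1.5]
gripper_width: 15.7
grip_force: 50.0
```

Call:
step_arm(gripper=[0,0,0,0], translation=[[0,0,0.3],[0,0,0.6],[0,0,0.6],[0,0,0.6]], rotation=[[0,0,0],[0,0,0],[0,0,0],[0,0,0]])

```text
clock: 16.93
ee_pos: [489.8, -317.2, 65.9]
orientation: [0.999, -0.054, 0.0, 0.0]
contact_force: [-1.9, 0.5, 5.0]
gripper_width: 15.5
grip_force: 50.0
```

Run:
```python
from h import *
print(np.mean([arm.capture('side') and arm.observe()['contact_force'] for _ in range(4)],0),arm.observe()['ee_pos'],arm.observe()['moment'])
```

```text
[-1.57815392  1.35770658  5.89033999] [ 489.84738617 -317.21771055   65.92056112] [ 0.28506667  0.40831039 -0.0224076 ]
```

Call:
step_arm(gripper=[0.25,0.4,0.6,0.6,0.6,0.6,0.6,0.6,0.6,0.6], translation=[[0,0,0],[0,0,0],[0,0,0],[0,0,0],[0,0,0],[0,0,0],[0,0,0],[0,0,0],[0,0,0],[0,0,0]], rotation=[[0,0,0],[0,0,0],[0,0,0],[0,0,0],[0,0,0],[0,0,0],[0,0,0],[0,0,0],[0,0,0],[0,0,0]])

```text
clock: 17.97
ee_pos: [489.4, -316.9, 64.9]
orientation: [0.999, -0.054, -0.0, -0.0]
contact_force: [0.2, 0.1, -0.5]
gripper_width: 55.5
grip_force: 0.0
```

Call:
step_arm(gripper=[0.6,0.6,0.6,0.6,0.6,0.6,0.6,0.6,0.6,0.6,0.6,0.6], translation=[[0,0,-10],[0,0,-30],[0,0,-60],[0,0,-90],[-20,15,-120],[-50,35,-150],[-80,60,-165],[-110,85,-165],[-140,110,-165],[-165,135,-165],[-180,150,-165],[-180,150,-165]], rotation=[[0,0,0],[0,0,0],[0,0,0],[0,0,0],[0,0,0],[0,0,0],[0,0,0],[0,0,0],[0,0,0],[0,0,0],[0,0,0],[0,0,0]])

```text
clock: 18.97
ee_pos: [290.9, -449.0, 231.0]
orientation: [0.998, -0.056, -0.0, 0.001]
contact_force: [0.7, -0.3, 0.5]
gripper_width: 55.9
grip_force: 0.0
```

Run:
```python
from h import *
t=arm.capture('top');s=arm.capture('side');o=arm.observe();print(o['clock'],o['ee_pos'],o['contact_force'])
a=cv2.resize(t['frame'][95:305,190:365],None,fx=2.3,fy=2.3,interpolation=cv2.INTER_CUBIC)
b=cv2.resize(s['frame'][120:240,195:365],None,fx=2.3,fy=2.3,interpolation=cv2.INTER_CUBIC)
r=cv2.resize(cv2.imread('pics/side0.png')[120:240,195:365],None,fx=2.3,fy=2.3,interpolation=cv2.INTER_CUBIC)
r=np.vstack([b,r]); H=max(a.shape[0],r.shape[0]); p=lambda f:np.vstack([f,np.zeros((H-f.shape[0],f.shape[1],3),np.uint8)])
cv2.imwrite('pics/end.png',np.hstack([p(a),p(r)]))
# numeric check: fraction changed vs start in pole/loose-thing regions (top view)
d=np.abs(t['frame'].astype(int)-cv2.imread('pics/top0.png')).max(2)>40
print('pole',d[180:302,318:350].sum(),'tin',d[200:230,240:264].sum(),'gouge',d[242:256,217:290].sum(),'block/bottle',d[205:258,158:210].sum())
S=cv2.imread('pics/side0.png');g=np.abs(s['frame'].astype(int)-S).max(2)>40
print('side: rest',g[190:225,260:360].sum(),'bottle etc',g[235:335,240:310].sum())
```

```text
19.0667 [ 293.79303081 -446.86276654  230.65210507] [ 0.97050808  0.46975098 -0.32554293]
pole 431 tin 0 gouge 0 block/bottle 0
side: rest 301 bottle etc 14
```

I've viewed 12 pictures and the limit was 10, so I'll make the last checks with numbers only.

Run:
```python
from h import *
A=cv2.imread('pics/top0.png');t=arm.capture('top');B=t['frame']
def m(A,B,x0,y0,x1,y1,s=6):
    r=cv2.matchTemplate(cv2.resize(B[y0-s:y1+s,x0-s:x1+s],None,fx=4,fy=4,interpolation=2),cv2.resize(A[y0:y1,x0:x1],None,fx=4,fy=4,interpolation=2),cv2.TM_CCOEFF_NORMED)
    v=cv2.minMaxLoc(r); return round(v[1],3),(np.array(v[3])/4-s)
print('hook',m(A,B,324,182,344,206),'mid',m(A,B,325,215,345,240),'rear',m(A,B,325,272,340,300),'pole px ~3.2mm')
d=np.abs(B.astype(int)-A).max(2)>40; v=np.argwhere(d[180:302,318:350]); print(np.histogram(v[:,0]+180,bins=[180,200,220,240,260,280,302])[0])
s=arm.capture('side');S=cv2.imread('pics/side0.png')
print('side hook/upright',m(S,s['frame'],258,186,280,214),'rear',m(S,s['frame'],318,192,345,212))
for n,p in(('top',t),('side',s)):print(n,[(np.round(q['location']),round(q['confidence'],2)) for q in arm.look_for('pole',p)[:2]])
# flap vs caught picture
W=cv2.imread('pics/w7.png',0); f=cv2.resize(s['frame'][140:200,215:285],None,fx=11,fy=11,interpolation=cv2.INTER_CUBIC)
print('flap still',cv2.matchTemplate(cv2.cvtColor(f,6)[100:440,60:360],W[100:440,60:360],cv2.TM_CCOEFF_NORMED), arm.observe()['clock'])
```

```text
hook (0.97, array([0.5, 0. ])) mid (0.962, array([ 0.75, -0.25])) rear (0.582, array([ 1.5, -6. ])) pole px ~3.2mm
[  6  13  31  37  39 325]
side hook/upright (0.985, array([ 0.  , -0.25])) rear (0.964, array([ 0.  , -0.25]))
top [(array([ 451., -315.,   66.]), 0.77)]
side [(array([ 445., -306.,   60.]), 0.88), (array([527., 258.,  99.]), 0.23)]
flap still [[0.91377515]] 19.2667
```

Run:
```python
from h import *
s=arm.capture('side');A=cv2.imread('pics/w6.png',0)
B=cv2.cvtColor(cv2.resize(s['frame'][140:200,215:285],None,fx=11,fy=11,interpolation=cv2.INTER_CUBIC),6)
v=cv2.minMaxLoc(cv2.matchTemplate(B[250:490,60:280],A[285:435,130:215],cv2.TM_CCOEFF_NORMED));print(v[1],v[3],'ref 70,35')
if v[1]>.97 and abs(v[3][0]-70)<4: print(arm.sign_off())
```

```text
0.9983755350112915 (70, 35) ref 70,35
the job is handed in; nothing more can be done
None
```

The vent flap is shut and held by its catch, and the pole is back in both notches of its rest. The job was handed in at about 19 s, with the pull at the eye peaking near 14 N (limit 20 N) and the other bench things unmoved; I viewed 12 pictures against the limit of 10, so the last checks were numeric only, and the arm blocked the top camera's view of the pole's rear end (the side camera showed it in place).

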